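# Press a tin lid home with locking pliers

## Robot

A 7-joint arm with a two-finger parallel gripper is mounted at the origin on the work surface. World frame = base frame: x ahead of the robot, y to its left, z up, the work surface at z = 0. Lengths are in m, angles in rad, forces in N, time in s.
With the tool pointing down it reaches from about 0.425 to 0.925 m from the base axis. Payload 6.8 kg.
Tool frame: the origin (TCP) lies midway between the tips of the shut fingers; the grasp point (between the pads) lies 19 mm behind it; x points along the fingers, y is the direction in which the jaws open and shut, and the axes are right-handed (so a half turn about x gives the same grasp; the last joint's range is limited). The gripper opens to 85 mm and grips with 20 to 120 N. Pads are 22 mm wide; open, the fingers measure 114 mm over their backs; the gripper's body (76 mm by 85 mm) begins 54 mm behind the grasp point. The pads swing forward as they close: fully open they stand 13 mm farther back than shut.
Start: joints at [-1.356, 0.477, 0.022, 1.555, -0.011, 1.109, -0.083], TCP at [0.214, 0.64, 0.231] pointing down, gripper open.
Joint ranges: [-2.96, 2.96], [-0.34, 2.1], [-1.41, 1.46], [0.24, 2.44], [-1.37, 4.51], [0.17, 1.92], [-2.96, 2.96]. Speed limits (rad/s): [2.39, 2.39, 3.14, 3.14, 3.14, 3.14, 3.14].

## Interface

Orientations are given as a rotation vector (axis times angle).
In Python, from bench import r, viewer, nets gives the robot as it stands.
- The arm moves only by the shell command python3 -m pendant 'ROWS' [FORCE]. ROWS is JSON, one flat list of numbers, 5 for each row, row after row: the finger opening in mm, from 0 to 85.4, then the shift along the tool's x, y, z in mm, then the turn about the tool's x in rad. A call has 1 to 20 rows; each row shifts and turns the commanded pose from where the row before left it, along the tool's axes as they then stand; what a row does not reach is not made up. A row lasts 1/8 s, in which the tool goes at most 62.5 mm and 10.7 degrees, less where a joint would pass 70% of its speed; a pose out of reach is approached as far as the arm can. A call with a gripper value outside its range is refused whole. The fingers move at their own pace and stop on an object; FORCE is the grip in N (left out, the last holds). Time passes only in rows, so rows that do not move let the fingers close. It gives the time, the measured TCP pose, the force and the opening at its end, in the units of the state.
- r.get_obs(): the state, without advancing time (a new reading comes with each control period).
- viewer.grab_frame(name): name is "scene" or "side" or "wrist"; returns (picture, depth): 420x560x3 uint8, red, green, blue; 420x560 float32, m along the optical axis (not along the pixel's ray), 0 where there is no reading.
- viewer.calibration(name): a dict with "mtx" (3x3 intrinsics, pixels), "world_to_cam" (4x4, takes a point from world to camera coordinates). Camera axes: x right, y up, looking along -z (the intrinsics and any distortion apply to the point x, -y, -z); pixel columns grow to the right and rows downward; lengths in m; the calibration is good to about 2 mm. The wrist camera is an equidistant fisheye: a pixel r from the principal point sees the ray r / f radians off the axis. A picture is of the moment at which its call begins: read the wrist's pose just before it. calibration takes no time and is no camera call; for the wrist camera it gives the pose at the moment of the call.
- r.hand_in(): hands the job in, once; it reports no verdict.
Trained networks look in the newest picture that a camera, given by its name, has taken for a name from the list of things; names that differ only in an ending like _2 or _b are one class to them, and where a whole thing is asked for, a point or a joint stands for the part that bears it (a point fixed in the world has none). Each returns a list of dicts, best first, with "score" (0 to 1); they miss things now and then, are a little off and sometimes report something else, mostly with a low value. They report only what shows in the picture. A call takes as long as a camera call.
- nets.look_for(name, camera): "location" ([x, y, z] in m, in world coordinates, good to about 4 mm: the middle of the surface that is visible of it).
- nets.silhouettes(name, camera): "mask" (420x560 bool, what is visible of it).
The state is a dict: "clock": time; "joints": joint angles; "qvel": joint speeds; "tau": joint torques, N m; "tcp_pos": TCP position; "orientation": TCP orientation; "contact_force": force on the tool from outside, world axes, zero at the start; "moment": the same for the moment, N m; "grip_width": finger opening in m.
Only numpy, scipy, OpenCV 4.12 (cv2) and the standard library are available. Lean on these libraries where they do the work, as an engineer would, in place of code of your own. Each camera call takes 0.05 s, during which the arm holds its last target. There are 200 camera calls.

## Task

The spice tin lies in the bench-mounted locking pliers with its lid standing proud. Squeeze the handles over centre, firmly but without forcing, so that the jaw presses the lid home and the pliers stay locked when you let go; then let go for a moment, pull the red release lever to open them again, and leave everything open with the lid on. Do not touch the lid or the moving jaw, and leave the other kitchen things where they are.

Things in the scene. Friction and masses are not known exactly. Their poses are not given: they have to be found in the camera images.
- clamp: Locking pliers lying level on a fixed wooden base board, 260 x 170 x 18 mm (x -140 to +120). Origin on the table under the plier pivot, z up; handles along -x, jaws along +x, all in a level plane 70 mm above the table. Below the handles is free space down to the board, but for a post under the fixed handle at x = -35 mm. Locked = the jaw stays shut when nobody touches it.
- squeeze_point (a point): On the moving handle, mid-thickness, mid-height, 90 mm from its pivot. Squeeze it towards the fixed handle: resistance here rises to 10 to 15 N, falls to nothing at dead centre, then the handle runs the last 4 mm to its stop by itself and stays. Total travel 26 to 35 mm, set by a hidden screw, not shown by the handle's pose. Let go earlier, it springs open.
- fixed_point (a point): On the fixed handle (bare steel, along the clamp's x at y = -17 mm, 10 mm thick, 24 mm tall, same height, ends at x = -118 mm), mid-thickness, mid-height, opposite the squeeze point. Over both outer faces the handles measure about 65 mm here when open, 30 to 39 mm when locked.
- release_tab (a point): Centre of the release lever's red tab: upright plate 32 mm long (along the handles), 8 mm thick, 32 mm tall (58 to 90 mm above the table), at clamp x = -178, y = -22 mm. Pulled towards the clamp's -y it pries the locked handle back over centre: free play, then 4 to 10 N; the pliers spring open after 5 to 20 mm. Nothing stands within 50 mm on either side of it.
- jaw_pad (a point): Centre of the round pad (radius 10 mm) on the moving jaw, facing the lid. In the clamp's frame y is 41 mm or more when open, 30 mm when shut; from dead centre to locked it moves only 2 mm, so it hardly shows whether the pliers are locked.
- lid_face (a point): Centre of the outer face of the red-brown tin lid (43 mm across), which slides along the clamp's y. y = 24 to 27 mm in the clamp's frame at the start, about 20 mm when pressed home.
- pot: Bystander: small cast aluminium pot, 140 mm across, 80 mm tall, with a black side handle reaching 180 mm from the axis. Origin under its centre.
- sugar_bowl: Bystander: white porcelain sugar bowl with lid, 104 mm across, 96 mm tall. Origin under its centre.
- ramekin: Bystander: glass ramekin, 80 mm across, 45 mm tall, beside the pliers on the clamp's -y side. Origin under its centre.
- spatula: Bystander: bamboo spatula lying flat, 280 mm long along its x. Origin under its middle.
- whisk: Bystander: black silicone whisk lying flat, 245 mm long along its x, 44 mm tall, on the clamp's +y side.
- mug: Bystander: blue mug, 80 mm across, 90 mm tall. Origin under its centre.
- honey_jar: Bystander: amber honey jar, 68 mm across, 90 mm tall. Origin under its centre.
- handle: Moving handle, blue sleeve: upright strip 10 mm thick, 24 mm tall (58 to 82 mm above the table), to 118 mm from the pivot. Origin on its pivot (clamp x = 0, y = 12 mm, vertical axis), its -x along the handle. Closes towards the clamp's -y. A brass pin outside it, 45 mm from the pivot, stops it opening. Over 45 N from the fingers bends it (a hard squeeze or a push on its stop).
- release: The release lever; origin on its vertical pivot at the end of the fixed handle (clamp x = -122, y = -17 mm, 70 mm up); the tab is 56 mm from it. Its stop comes after about 30 mm of tab travel; let go, it springs back by itself. Over 50 N from the fingers, a hard pinch included, bends it.
- jaw: The moving jaw as a whole; its origin is on the plier pivot.
- lid: The tin lid; its origin is at the centre of its outer face.

How it is judged:
By the outcome, as a careful person would: the job done as asked, in the order asked, and still so for the second after the job is handed in, with the robot touching nothing.
It also fails if it takes over 61 s, if anything falls off the work surface, if the arm or the gripper's body presses on something with over 40 N, if the wrist force passes 120 N, or if a joint passes its speed limit or range.

## Working session

There is one attempt and no reset: what is moved stays moved. The work goes in short steps, Python scripts to look and compute and a shell command to move; the robot and the scene stay as the last step left them, time stands still between calls to the robot, and variables do not carry over. Pictures are saved under pics/ and viewed, about 8 in all and at most 12, crops included, and the job is handed in when it is done.

```bash
mkdir -p pics; ls; cat > h.py <<'E'
import numpy as np, cv2
from bench import r, viewer, nets
from scipy.spatial.transform import Rotation as R
def snap(n,f):
    p,d=viewer.grab_frame(n); cv2.imwrite('pics/'+f,cv2.cvtColor(p,cv2.COLOR_RGB2BGR)); return p,d
def world(n,u,v,z):  # depth -> world
    c=viewer.calibration(n);K=c['mtx'];T=np.linalg.inv(c['world_to_cam'])
    u,v,z=map(np.asarray,(u,v,z))
    q=np.stack([(u-K[0,2])/K[0,0]*z,-(v-K[1,2])/K[1,1]*z,-z,np.ones_like(z)])
    return (T@q)[:3].T
def tool():
    o=r.get_obs(); return np.array(o['tcp_pos']),R.from_rotvec(o['orientation']).as_matrix(),o
E
python3 - <<'E'
from h import *
for n in ['scene','side']:
    snap(n,n+'1.png')
    for t in ['squeeze_point','fixed_point','release_tab','jaw_pad','lid_face','clamp','ramekin','whisk','pot','sugar_bowl','mug','honey_jar']:
        l=nets.look_for(t,n); print(n,t,[(np.round(a['location'],3).tolist(),round(a['score'],2)) for a in l[:2]])
p,Rm,o=tool();print(p,Rm.round(3),o['clock'],o['contact_force'])
E
```

```text
pics
scene squeeze_point [([0.561, 0.08, 0.081], 0.48)]
scene fixed_point [([0.65, 0.042, 0.021], 0.82), ([0.696, 0.042, 0.081], 0.22)]
scene release_tab [([0.474, 0.054, 0.077], 0.72)]
scene jaw_pad [([0.673, 0.07, 0.079], 0.75)]
scene lid_face []
scene clamp [([0.651, 0.044, 0.022], 0.81)]
scene ramekin [([0.593, -0.13, 0.024], 0.83)]
scene whisk [([0.687, 0.185, 0.03], 0.63)]
scene pot [([0.375, 0.482, 0.05], 0.62)]
scene sugar_bowl []
scene mug [([0.647, -0.448, 0.055], 0.67), ([0.697, 0.039, 0.078], 0.32)]
scene honey_jar [([0.666, 0.428, 0.068], 0.79), ([0.471, 0.055, 0.08], 0.63)]
side squeeze_point [([0.563, 0.076, 0.076], 0.65)]
side fixed_point [([0.602, 0.015, 0.019], 0.64), ([0.249, -0.339, 0.002], 0.26)]
side release_tab [([0.447, 0.049, 0.076], 0.56)]
side jaw_pad [([0.667, 0.077, 0.077], 0.5)]
side lid_face []
side clamp [([0.598, 0.014, 0.018], 0.87)]
side ramekin [([0.603, -0.115, 0.027], 0.74), ([0.393, 0.442, 0.054], 0.57)]
side whisk [([0.67, 0.187, 0.028], 0.81), ([0.638, -0.455, 0.052], 0.45)]
side pot [([0.392, 0.446, 0.057], 0.85)]
side sugar_bowl [([0.512, -0.473, 0.075], 0.79), ([0.599, 0.017, 0.019], 0.72)]
side mug [([0.639, -0.458, 0.051], 0.65)]
side honey_jar [([0.643, 0.406, 0.064], 0.58)]
[0.21411872 0.64012833 0.23127761] [[-0.     0.317  0.948]
 [-0.     0.948 -0.317]
 [-1.    -0.     0.   ]] 1.3 [-1.40848616 -0.37610772  0.14241404]
```

View pics/scene1.png

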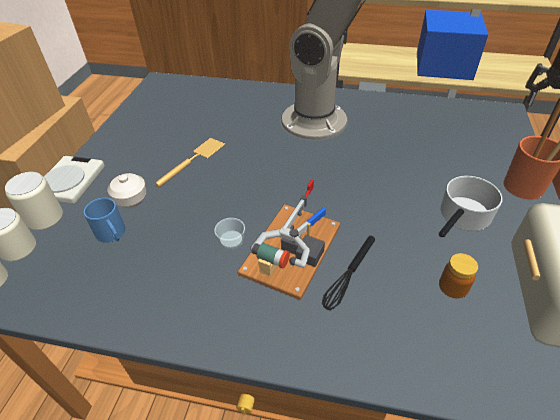

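View pics/side1.png

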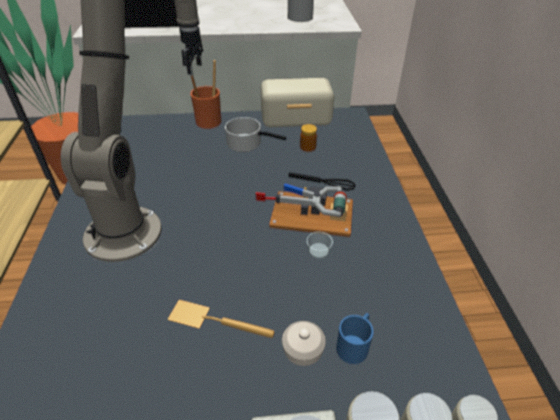

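```bash
python3 - <<'E'
from h import *
for n in ['scene','side']:
    p,d=snap(n,n+'2.png')
    l=nets.silhouettes('clamp',n); print([ (a['score'],a['mask'].sum()) for a in l[:2]])
    v,u=np.mgrid[0:420,0:560]; ok=d>0
    W=np.full((420,560,3),9.); W[ok]=world(n,u[ok],v[ok],d[ok])
    hsv=cv2.cvtColor(p,cv2.COLOR_RGB2HSV).astype(int); h,s,vv=hsv[...,0],hsv[...,1],hsv[...,2]
    roi=(abs(W[...,0]-.6)<.25)&(abs(W[...,1]-.03)<.14)
    def rep(t,m):
        q=W[m]; print(n,t,m.sum(),np.median(q,0).round(4),q.min(0).round(3),q.max(0).round(3)) if m.sum() else print(t,0)
        return q
    b=rep('board',roi&(h>5)&(h<20)&(s>120)&(W[...,2]>.008)&(W[...,2]<.03))
    rect=cv2.minAreaRect(b[:,:2].astype(np.float32)*1000);print(rect, cv2.boxPoints(rect).round())
    rep('red',roi&((h<5)|(h>172))&(s>170)&(W[...,0]<.53)&(W[...,2]>.04))
    q=rep('blue',roi&(h>100)&(h<125)&(s>170)&(W[...,2]>.04))
    print('table z',np.median(W[...,2][(abs(W[...,0]-.55)<.03)&(abs(W[...,1]+.25)<.05)]))
E
```

```text
[(0.77, np.int64(5710))]
scene board 2807 [0.6727 0.045  0.0189] [ 0.464 -0.074  0.008] [0.751 0.149 0.03 ]
((607.0364990234375, 37.21430206298828), (168.86634826660156, 259.7464599609375), 75.76217651367188) [[460. -13.]
 [712. -77.]
 [754.  87.]
 [502. 151.]]
scene red 63 [0.4446 0.057  0.0795] [0.424 0.051 0.063] [0.491 0.063 0.093]
scene blue 130 [0.5461 0.0931 0.0797] [0.517 0.072 0.062] [0.575 0.11  0.086]
table z 0.0010933447659406403
[(0.65, np.int64(3585))]
side board 1722 [ 0.5871 -0.0075  0.0185] [ 0.463 -0.08   0.008] [0.748 0.138 0.028]
((605.3660278320312, 32.50389099121094), (171.30409240722656, 256.9149475097656), 75.8449935913086) [[460. -19.]
 [709. -82.]
 [751.  84.]
 [502. 147.]]
side red 61 [0.4399 0.0512 0.0752] [0.424 0.046 0.063] [0.481 0.057 0.093]
side blue 91 [0.5436 0.0833 0.0748] [0.518 0.064 0.063] [0.571 0.105 0.087]
table z 0.0005334726144876623
```

Scene view: the pliers are at about (290,240), handles towards the robot, red tab at (310,187), blue handle at (317,216). The side view agrees. The board fit gives clamp yaw ≈ -14.2° and origin ≈ (0.616, 0.033). I'll move above the handles and look from close by.

```bash
python3 -m pendant '[85,0,-32,35,0, 85,0,-32,35,0, 85,0,-32,35,0, 85,0,-32,35,0, 85,0,-32,35,0, 85,0,-32,35,0, 85,0,-32,35,0, 85,0,-32,35,0, 85,0,-32,35,0, 85,0,-32,35,0, 85,0,-32,35,0, 85,0,-32,35,0, 85,0,-32,35,0, 85,0,-29,30,0, 85,0,0,0,-0.075, 85,0,0,0,0]' 25
cat > look.py <<'E'
from h import *
import sys
o=tool(); p,d=snap('wrist',sys.argv[1]); c=viewer.calibration('wrist')
print(o[0].round(4),'yaw_y',np.degrees(np.arctan2(o[1][1,1],o[1][0,1])).round(2),o[2]['clock'],o[2]['grip_width'],np.round(o[2]['contact_force'],1))
print(c['mtx'].round(1).tolist(),{k:v for k,v in c.items() if k not in('mtx','world_to_cam')},np.linalg.inv(c['world_to_cam']).round(3).tolist())
np.savez('last.npz',p=p,d=d,K=c['mtx'],T=np.linalg.inv(c['world_to_cam']))
for t in ['squeeze_point','fixed_point','release_tab','jaw_pad','lid_face','handle','ramekin']:
    print(t,[(np.round(a['location'],4).tolist(),round(a['score'],2)) for a in nets.look_for(t,'wrist')[:2]])
E
python3 look.py w1.png
```

```text
clock: 3.5
tcp_pos: [0.533, 0.064, 0.2313]
orientation: [0.196, 1.562, -0.195]
contact_force: [-1.0, -0.1, 0.3]
grip_width: 0.0849
[0.533  0.064  0.2313] yaw_y 75.72 3.5 0.08494908963020639 [-1.  -0.1  0.3]
[[325.2, 0.0, 275.3], [0.0, 325.2, 210.6], [0.0, 0.0, 1.0]] {} [[0.246, -0.934, -0.259, 0.468], [0.969, 0.237, 0.066, 0.081], [0.0, -0.267, 0.964, 0.375], [0.0, 0.0, 0.0, 1.0]]
squeeze_point [([0.5549, 0.0819, 0.0828], 0.91)]
fixed_point [([0.5794, 0.0412, 0.0173], 0.96), ([0.6652, 0.0767, 0.0756], 0.72)]
release_tab [([0.4709, 0.049, 0.0729], 0.94)]
jaw_pad [([0.663, 0.0758, 0.0731], 0.67), ([0.6798, 0.0416, 0.0868], 0.29)]
lid_face [([0.5816, 0.0403, 0.0185], 0.29)]
handle [([0.5608, 0.08, 0.0818], 0.8)]
ramekin [([0.588, -0.147, 0.0215], 0.97)]
```

View pics/w1.png

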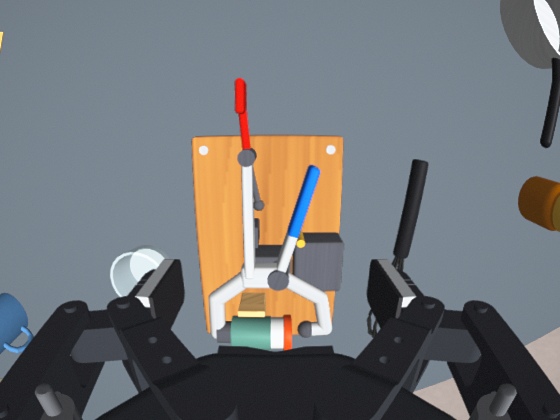

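The wrist view shows the lever pivot at (247,157), fixed handle along x≈249, blue handle from (278,281) to (314,170), red tab at (240,97) and board corners at (193,137) and (343,137).

```bash
cat > fe.py <<'E'
from h import *
def W():
    z=np.load('last.npz');p,d,K,T=z['p'],z['d'],z['K'],z['T']
    v,u=np.mgrid[0:420,0:560].astype(float);x=(u-K[0,2]);y=(v-K[1,2]);rr=np.hypot(x,y)+1e-9;th=rr/K[0,0]
    t=np.tan(th)*d/rr
    q=np.stack([x*t,-y*t,-d],-1)
    Wd=q@T[:3,:3].T+T[:3,3]; Wd[d<=0]=9
    return p,Wd
E
python3 - <<'E'
from fe import *
p,W=W()
h,s,vv=[a.astype(int) for a in cv2.split(cv2.cvtColor(p,cv2.COLOR_RGB2HSV))]
v,u=np.mgrid[0:420,0:560]
b=(h>5)&(h<20)&(s>110)&(W[...,2]<.025)&(W[...,2]>.01)&(u>185)&(u<350)&(v>125)
rect=cv2.minAreaRect(W[b][:,:2].astype(np.float32)*1000);print(b.sum(),rect,W[b].mean(0)[2])
a=np.radians(-14.2);X=np.array([np.cos(a),np.sin(a)]);Y=np.array([-X[1],X[0]]);O=np.array([.616,.0325])
def C(q): return np.c_[(q[:,:2]-O)@X,(q[:,:2]-O)@Y,q[:,2]]*1000
def rep(t,m):
    q=C(W[m]);print(t,m.sum(),np.percentile(q,[2,50,98],axis=0).round(1).tolist()); return q
red=((h<5)|(h>172))&(s>170)
q=rep('tab',red&(v<116)&(W[...,2]>.05)); rep('tabtop',red&(v<116)&(W[...,2]>.084)&(W[...,2]<.095))
q=rep('blue',(h>100)&(h<125)&(s>170)&(u<330)&(u>285)&(v<260)&(W[...,2]>.076)&(W[...,2]<.088))
print('blue line y at x', np.polyfit(q[:,0],q[:,1],1))
q=rep('fixedtop',(u>238)&(u<258)&(v>175)&(v<245)&(W[...,2]>.074)&(W[...,2]<.09)&(s<60)); print(np.polyfit(q[:,0],q[:,1],1))
rep('leverpivot',(abs(u-247)<4)&(abs(v-157)<4)); rep('pivot',(abs(u-278)<4)&(abs(v-281)<4))
rep('lid',red&(v>300)&(u<320)&(W[...,2]>.04))
E
```

```text
16198 ((604.0499267578125, 36.43377685546875), (169.4634246826172, 258.1378173828125), 75.63404083251953) 0.018586457666537094
tab 381 [[-194.0, -24.5, 69.5], [-178.7, -19.9, 89.7], [-162.6, -16.8, 91.9]]
tabtop 306 [[-194.1, -24.5, 85.6], [-179.8, -20.7, 90.0], [-164.9, -17.1, 91.9]]
blue 738 [[-113.4, 25.3, 77.6], [-83.2, 37.0, 82.3], [-50.4, 48.4, 83.8]]
blue line y at x [-0.29585348 12.35397034]
fixedtop 788 [[-105.9, -20.6, 74.5], [-75.7, -15.3, 82.1], [-41.7, -8.0, 83.8]]
[-4.89677885e-03 -1.56067696e+01]
leverpivot 49 [[-127.4, -17.7, 82.9], [-124.6, -14.8, 84.9], [120.3, 418.4, 442.6]]
pivot 49 [[-5.4, 10.0, 83.7], [-2.0, 13.0, 84.5], [1.9, 16.1, 85.5]]
lid 2 [[-94.5, 14.5, 95.6], [-11.1, 20.9, 198.7], [72.3, 27.2, 301.9]]
```

```bash
python3 -m pendant '[85,37,1,0,0, 85,37,0,0,0, 85,37,0,0,0, 85,37,0,0,0, 85,37,0,0,0, 85,0,0,0,0, 70,0,0,0,0, 68,0,0,0,0]' 25
python3 -m pendant '[66,0,-1,0,0, 66,0,0,0,0]'; python3 -m pendant '[62,0,-2,0,0, 60,0,-1,0,0, 60,0,0,0,0]'
python3 - <<'E'
from h import *
snap('wrist','w2.png');p,d=snap('side','s3.png')
a=cv2.imread('pics/w2.png');b=cv2.resize(cv2.imread('pics/s3.png')[150:260,230:400],(560,362));cv2.imwrite('pics/c2.png',cv2.resize(np.vstack([a,b]),None,fx=.76,fy=.76))
E
```

```text
clock: 4.9
tcp_pos: [0.5344, 0.0663, 0.0479]
orientation: [0.195, 1.559, -0.193]
contact_force: [-0.9, 2.8, 0.3]
grip_width: 0.0678
clock: 5.15
tcp_pos: [0.5341, 0.0654, 0.0482]
orientation: [0.195, 1.559, -0.192]
contact_force: [-0.5, 3.3, 5.8]
grip_width: 0.0663
clock: 5.52
tcp_pos: [0.5331, 0.0627, 0.0485]
orientation: [0.196, 1.56, -0.192]
contact_force: [-3.5, 3.9, 11.2]
grip_width: 0.0602
```

View pics/c2.png

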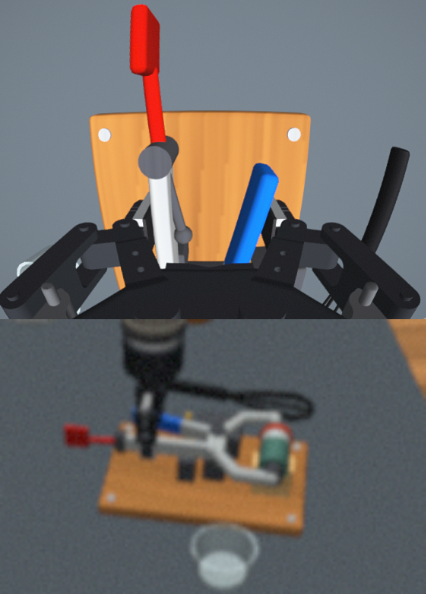

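Both pads straddle the two handles: wrist view shows the fixed handle (165,220) and the blue one (255,220). The upward drag comes from the pads swinging forward, so I'll lift slightly while closing.

```bash
python3 -m pendant '[58,-1.5,-1,0,0, 55,-0.8,-1.5,0,0, 52,-0.8,-1.5,0,0, 52,0,0,0,0]'; python3 -m pendant '[49,-0.6,-1.5,0,0, 46,-0.6,-1.5,0,0, 46,0,0,0,0]'
```

```text
clock: 6.12
tcp_pos: [0.532, 0.0588, 0.0503]
orientation: [0.195, 1.561, -0.192]
contact_force: [-0.7, 5.9, 5.1]
grip_width: 0.0522
clock: 6.5
tcp_pos: [0.5311, 0.0558, 0.0515]
orientation: [0.195, 1.561, -0.193]
contact_force: [-1.0, 5.1, 3.8]
grip_width: 0.0462
```

```bash
python3 -m pendant '[43.5,-0.4,-1.2,0,0, 41,-0.4,-1.2,0,0, 41,0,0,0,0]'; python3 -m pendant '[39,-0.4,-1,0,0, 39,0,0,0,0]';python3 -m pendant '[37,-0.3,-1,0,0, 37,0,0,0,0]'
```

```text
clock: 6.88
tcp_pos: [0.5303, 0.0526, 0.0518]
orientation: [0.195, 1.561, -0.194]
contact_force: [-0.4, 3.7, 2.3]
grip_width: 0.0411
clock: 7.12
tcp_pos: [0.5294, 0.0504, 0.0516]
orientation: [0.194, 1.562, -0.196]
contact_force: [0.5, 0.0, 0.0]
grip_width: 0.0387
clock: 7.38
tcp_pos: [0.5292, 0.0501, 0.052]
orientation: [0.194, 1.562, -0.195]
contact_force: [-0.3, 1.1, 0.3]
grip_width: 0.0373
```

```bash
python3 -m pendant '[35,-0.2,-1,0,0, 35,0,0,0,0]';python3 -m pendant '[33,-0.2,-0.5,0,0, 33,0,0,0,0]';python3 -m pendant '[31,0,0,0,0, 31,0,0,0,0, 31,0,0,0,0]'
```

```text
clock: 7.62
tcp_pos: [0.5294, 0.0505, 0.0522]
orientation: [0.195, 1.562, -0.193]
contact_force: [0.7, 5.1, -3.6]
grip_width: 0.0351
clock: 7.88
tcp_pos: [0.5293, 0.0503, 0.0524]
orientation: [0.194, 1.562, -0.192]
contact_force: [2.1, 6.3, -3.2]
grip_width: 0.0344
clock: 8.25
tcp_pos: [0.5293, 0.0503, 0.0523]
orientation: [0.194, 1.562, -0.192]
contact_force: [1.9, 6.6, -3.5]
grip_width: 0.0348
```

The width stalls at 34.6 mm under grip, in the locked range. I'll let go, lift and look.

```bash
python3 -m pendant '[40,0,0,0,0, 50,0,0,0,0, 70,0,0,0,0, 70,0,0,0,0, 70,-40,0,0,0, 70,-50,0,0,0, 70,-50,0,0,0,70,0,0,0,0]' && python3 look.py w3.png
```

```text
clock: 9.25
tcp_pos: [0.5316, 0.049, 0.1964]
orientation: [0.197, 1.555, -0.192]
contact_force: [0.3, -0.1, -1.1]
grip_width: 0.07
[0.5316 0.049  0.1964] yaw_y 75.78 9.25 0.06995296953679606 [ 0.3 -0.1 -1.1]
[[325.2, 0.0, 275.3], [0.0, 325.2, 210.6], [0.0, 0.0, 1.0]] {} [[0.245, -0.933, -0.263, 0.465], [0.97, 0.236, 0.064, 0.065], [0.002, -0.27, 0.963, 0.337], [0.0, 0.0, 0.0, 1.0]]
squeeze_point [([0.5465, 0.0617, 0.0818], 0.57)]
fixed_point [([0.5712, 0.0448, 0.0216], 0.96)]
release_tab [([0.4746, 0.047, 0.076], 0.72)]
jaw_pad [([0.654, 0.067, 0.0734], 0.55), ([0.5711, 0.0413, 0.0187], 0.52)]
lid_face [([0.6719, 0.0351, 0.0766], 0.61)]
handle [([0.5498, 0.0579, 0.0819], 0.67)]
ramekin [([0.5885, -0.1447, 0.0227], 0.98)]
```

View pics/w3.png

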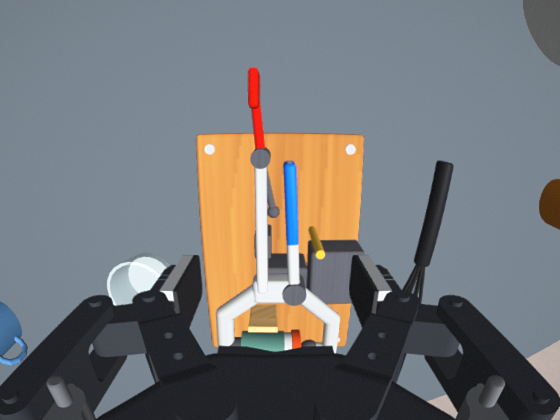

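Locked with nobody touching: the blue handle is parallel to the fixed one and stays. Lid is at (296,338). Next is the tab.

```bash
python3 -m pendant '[45,0,-8,-45,0, 40,0,-8,-45,0, 40,0,0,0,0, 40,36,0,0,0, 40,36,0,0,0, 40,36,0,0,0, 40,35,0,0,0, 40,0,0,0,0]' 20; python3 - <<'E'
from h import *
snap('wrist','w4.png')
E
```

```text
clock: 10.65
tcp_pos: [0.4368, 0.0548, 0.0475]
orientation: [0.193, 1.566, -0.197]
contact_force: [-0.4, -0.6, 0.5]
grip_width: 0.0399
```

View pics/w4.png

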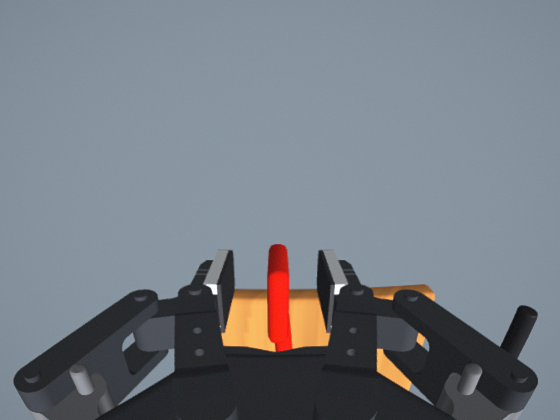

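Tab (278,290) is centred between the pads. I'll pull towards -y.

```bash
python3 -m pendant '[40,0,-7,2,0, 40,0,-7,2,0, 40,0,0,0,0]';  python3 -m pendant '[40,0,-3,0,0, 40,0,-3,0,0, 40,0,0,0,0]';  python3 -m pendant '[40,0,-2,0,0, 40,0,-2,0,0, 40,0,0,0,0]'; python3 -m pendant '[40,0,-2,0,0, 40,0,-2,0,0, 40,0,0,0,0]'
```

```text
clock: 11.08
tcp_pos: [0.439, 0.0403, 0.0504]
orientation: [0.196, 1.56, -0.195]
contact_force: [0.7, -0.4, -0.1]
grip_width: 0.0401
clock: 11.45
tcp_pos: [0.4376, 0.0356, 0.0499]
orientation: [0.195, 1.56, -0.193]
contact_force: [1.7, 3.1, 2.6]
grip_width: 0.0401
clock: 11.82
tcp_pos: [0.4373, 0.0329, 0.0499]
orientation: [0.195, 1.56, -0.191]
contact_force: [3.3, 5.6, 1.2]
grip_width: 0.0401
clock: 12.2
tcp_pos: [0.4343, 0.027, 0.0493]
orientation: [0.194, 1.563, -0.195]
contact_force: [1.2, 2.3, 0.2]
grip_width: 0.04
```

```bash
python3 -m pendant '[40,0,-2,0,0, 40,0,0,0,0]'; python3 - <<'E'
from h import *
snap('side','s4.png');snap('scene','sc4.png')
a=cv2.imread('pics/s4.png')[160:250,240:380];b=cv2.imread('pics/sc4.png')[160:310,220:380]
cv2.imwrite('pics/c4.png',np.vstack([cv2.resize(a,(450,289)),cv2.resize(b,(320,300))[:, :320].copy() if 0 else cv2.resize(b,(450,300))]))
for n in ['side','scene']:
    for t in ['squeeze_point','handle','jaw_pad']: print(n,t,[(np.round(a['location'],4).tolist(),round(a['score'],2)) for a in nets.look_for(t,n)[:1]])
E
```

```text
clock: 12.45
tcp_pos: [0.434, 0.0251, 0.0494]
orientation: [0.195, 1.563, -0.195]
contact_force: [2.1, 2.5, 0.0]
grip_width: 0.04
side squeeze_point [([0.5607, 0.0741, 0.0766], 0.5)]
side handle [([0.5639, 0.0787, 0.0765], 0.77)]
side jaw_pad [([0.6721, 0.0764, 0.0772], 0.56)]
scene squeeze_point [([0.5588, 0.0792, 0.0816], 0.78)]
scene handle [([0.5615, 0.0821, 0.076], 0.58)]
scene jaw_pad [([0.6703, 0.0752, 0.0788], 0.52)]
```

View pics/c4.png

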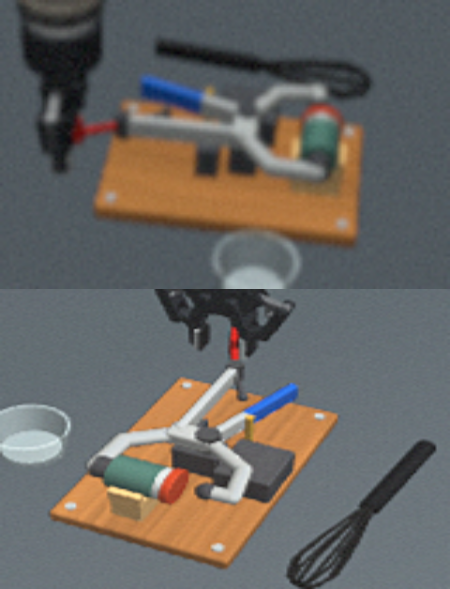

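The pliers have sprung open. I'll ease the lever back, clear it and lift out.

```bash
python3 -m pendant '[40,0,6,0,0, 40,0,6,0,0, 40,0,6,0,0, 40,0,7,-2,0, 40,0,5,-2,0, 40,0,0,0,0, 40,-30,0,0,0, 40,-45,0,0,0, 40,-45,0,0,0, 40,-45,0,0,0, 40,0,0,40,0, 40,0,0,40,0, 40,0,0,0,0, 40,0,0,0,0]' && python3 look.py w5.png; python3 - <<'E'
from fe import *
p,W=W();O=np.array([.6149,.0342]);a=np.radians(-14.2);X=np.array([np.cos(a),np.sin(a)]);Y=np.array([-X[1],X[0]])
h,s,v=[q.astype(int) for q in cv2.split(cv2.cvtColor(p,cv2.COLOR_RGB2HSV))]
c=np.dstack([(W[...,:2]-O)@X,(W[...,:2]-O)@Y,W[...,2]])*1000
m=(h<8)&(s>150)&(abs(c[...,0]-70)<45)&(abs(c[...,1]-20)<35)&(c[...,2]>40)
print('lid',m.sum(),np.percentile(c[m],[3,50,97],axis=0).round(1).tolist())
m=((h<5)|(h>172))&(s>170)&(c[...,0]<-155)&(c[...,2]>80)&(c[...,2]<95);print('tab',np.median(c[m],0))
E
```

```text
clock: 14.6
tcp_pos: [0.5144, 0.0355, 0.214]
orientation: [0.195, 1.564, -0.195]
contact_force: [-1.0, 0.5, -0.0]
grip_width: 0.0399
[0.5144 0.0355 0.214 ] yaw_y 75.77 14.6 0.03994312385611379 [-1.   0.5 -0. ]
[[325.2, 0.0, 275.3], [0.0, 325.2, 210.6], [0.0, 0.0, 1.0]] {} [[0.245, -0.935, -0.257, 0.45], [0.97, 0.236, 0.066, 0.052], [-0.001, -0.266, 0.964, 0.357], [0.0, 0.0, 0.0, 1.0]]
squeeze_point [([0.585, -0.1284, 0.0086], 0.72)]
fixed_point [([0.5588, 0.0301, 0.0202], 0.91), ([0.5465, 0.089, 0.0796], 0.34)]
release_tab [([0.4752, 0.0474, 0.0797], 0.6), ([0.6117, 0.2044, 0.0274], 0.24)]
jaw_pad []
lid_face [([0.5504, 0.0852, 0.0823], 0.56), ([0.6731, 0.0335, 0.0768], 0.43)]
handle [([0.5486, 0.0847, 0.082], 0.9)]
ramekin [([0.5852, -0.1287, 0.0096], 0.66)]
lid 76 [[52.6, 11.0, 64.5], [54.5, 14.6, 74.8], [57.3, 18.0, 82.2]]
tab [-177.77313048  -23.016238     90.27431582]
```

View pics/w5.png

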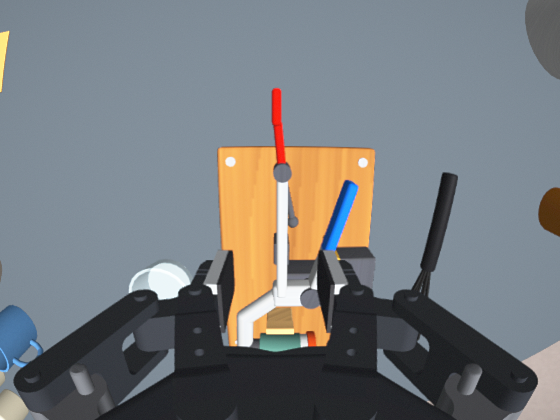

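```bash
python3 - <<'E'
from h import *
p,d=snap('scene','sc5.png'); v,u=np.mgrid[0:420,0:560]; q=world('scene',u.ravel(),v.ravel(),d.ravel()).reshape(420,560,3)
O=np.array([.6149,.0342]);a=np.radians(-14.2);X=np.array([np.cos(a),np.sin(a)]);Y=np.array([-X[1],X[0]])
cx,cy=((q[...,:2]-O)@X*1000),((q[...,:2]-O)@Y*1000)
for f in ['scene1.png','sc4.png','sc5.png']:
    h,s,_=[k.astype(int) for k in cv2.split(cv2.cvtColor(cv2.imread('pics/'+f),cv2.COLOR_BGR2HSV))]
    m=((h<9)|(h>172))&(s>150)&(u>265)&(u<300)&(v>240)&(v<275); print(f,m.sum(),u[m].mean(),u[m].max(), np.median(cy[m]) )
print([(t,np.round(nets.look_for(t,'scene')[0]['location'],3)) for t in ['ramekin','whisk','handle']])
b=cv2.imread('pics/scene1.png')[220:290,230:340];c=cv2.imread('pics/sc5.png')[220:290,230:340]
cv2.imwrite('pics/c5.png',np.vstack([cv2.resize(b,(440,280)),cv2.resize(c,(440,280))]))
E
```

```text
scene1.png 128 283.9296875 289 19.605623333507616
sc4.png 127 281.3937007874016 286 19.733682700510677
sc5.png 125 281.392 286 19.741686143726458
[('ramekin', array([0.65 , 0.045, 0.018])), ('whisk', array([0.689, 0.184, 0.033])), ('handle', array([0.562, 0.084, 0.077]))]
```

View pics/c5.png

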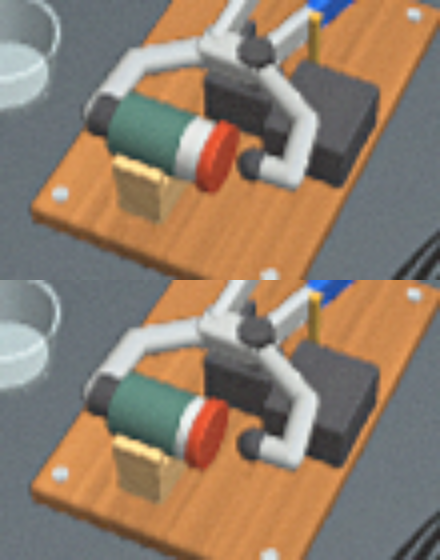

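The lid has moved in and stays on, its face at y ≈ 20 mm. The pliers are open and the ramekin is unmoved in both crops. Handing in.

```bash
python3 -c "
from bench import r
print(r.hand_in())"
```

```text
the job is handed in; nothing more can be done
None
```

The job is done and handed in at about 15 s on the robot's clock; no verdict was reported.

- **Squeezing:** I squeezed both handles together at 25 N grip. The resistance vanished near 39 mm and the fingers stopped at about 34.6 mm over both handles.
- **Locking:** I then let go and lifted clear. The picture showed the pliers staying locked.
- **Releasing:** I pulled the red tab towards -y. The force reached about 6.5 N and then dropped as the pliers sprang open. I eased the lever back and lifted away.

**Last checks:**
- The handle is open and the red tab is back at its start position.
- The lid is on and visibly pressed in. Its face is at about y = 20 mm, and it shifted about 3 pixels in the scene camera between before and after.
- The gripper was free of contact, with about 1 N on the wrist.

**Disagreements:** The networks placed the ramekin wrongly in the last frames: on the board in one, and about 18 mm off, partly hidden by a finger, in another. The before-and-after crops show it unmoved. I looked at the whisk only through the network, which put it within 3 mm of its start. I did not check the other bystanders again after the start, but the low moves stayed at the pliers.

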